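# Trim a drift logger to its deployment weight

## Robot

A 6-joint arm with a two-finger parallel gripper is mounted at the origin on the work surface. World frame = base frame: x ahead of the robot, y to its left, z up, the work surface at z = 0. Lengths are in m, angles in rad, forces in N, time in s.
With the tool pointing down it reaches from about 0.375 to 0.9 m from the base axis. Payload 3.1 kg.
Tool frame: the origin (TCP) lies midway between the tips of the shut fingers; the grasp point (between the pads) lies 19 mm behind it; z points along the fingers, y is the line along which they close (so a half turn about z gives the same grasp; the last joint's range is limited). The gripper opens to 87 mm and grips with 3 to 60 N. Pads are 19 mm wide; open, the fingers measure 117 mm over their backs; the gripper's body (75 mm by 190 mm) begins 51 mm behind the grasp point.
Start: joints at [1.042, 0.527, 1.433, -0, 1.181, -0.178], TCP at [0.214, 0.587, 0.223] pointing down, gripper open.
Joint ranges: [-3.08, 3.08], [-0.75, 2.2], [0.22, 2.44], [-1.43, 4.57], [0, 2.65], [-2.85, 2.85]. Speed limits (rad/s): [2.79, 2.79, 3.14, 3.14, 3.14, 3.14].

## Interface

Orientations are given as a unit quaternion [x, y, z, w].
In Python, from rig import bot gives the robot as it stands.
- The arm moves only by the shell command python3 -m creep 'ROWS' [FORCE]. ROWS is JSON, a list of rows, each a list of 7 numbers: the shift along the tool's x, y, z in cm, then the turn, a rotation vector about the tool's x, y, z in rad, then the gripper's target within -1 to 1 (shut at 1, half-way at 0, fully open at -1). A call has 1 to 20 rows; each row shifts and turns the commanded pose from where the row before left it, along the tool's axes as they then stand; what a row does not reach is not made up. A row lasts 1/8 s, in which the tool goes at most 62.5 mm and 10.7 degrees, less where a joint would pass 70% of its speed; a pose out of reach is approached as far as the arm can. A call with a gripper value outside its range is refused whole. The fingers move at their own pace and stop on an object; FORCE is the grip in N (left out, the last holds). Time passes only in rows, so rows that do not move let the fingers close. It gives the time, the measured TCP pose, the force, the opening and the grip force at its end, in the units of the state.
- bot.get_state(): the state, without advancing time (a new reading comes with each control period).
- bot.capture(name): name is "side" or "top"; returns a dict with "img" (480x640x3 uint8, blue, green, red), "vfov" (degrees; the focal length in pixels is half the picture's height over the tangent of half this angle, whatever the lens; pixels are square), "cx", "cy" (the principal point, pixels), "position" and "attitude" of the camera in the world. Camera axes: x right, y down, z forward; pixel columns grow to the right and rows downward; lengths in m; the calibration is good to about 2 mm. A picture is of the moment at which its call begins. There is no depth.
- bot.close_job(): hands the job in; it is judged then, once.
The state is a dict: "time": time; "qpos": joint angles; "joint_velocities": joint speeds; "joint_torque": joint torques, N m; "tool_pos": TCP position; "eef_rot": TCP orientation; "force": force on the tool from outside, world axes, zero at the start; "moment": the same for the moment, N m; "gripper_width": finger opening in m; "grasp_force": force on a finger pad.
Only numpy, scipy, OpenCV 4.12 (cv2) and the standard library are available. Lean on these libraries where they do the work, as an engineer would, in place of code of your own. Each camera call takes 0.05 s, during which the arm holds its last target. There are 200 camera calls.

## Task

The logger has finished its readout: swing the dock's clamp lever fully open, lift the logger out and lay it in the pan of the spring scale, then add orange trim weights until the pointer rests inside the green band (take one off again if it sinks too far). Swing the clamp lever fully shut over the empty dock, leave spare weights on the desk, and don't disturb the other things on the desk.

Things in the scene. Friction and masses are not known exactly. Their poses are not given: they have to be found in the camera images.
- dock: Readout dock: grey plastic socket block fixed to the desk, 180 mm long (its x axis) by 85 mm wide (y), with a trough in its top in which the logger lies along x. Origin: centre of the underside. Trough floor 10 mm and trough walls 24 mm above the origin. A small aluminium hinge bracket, 72 mm high, stands on its +y side (y 42 to 66 mm, x -62 to -28 mm).
- lever (a joint): The dock's steel clamp lever: 0 = shut (arm level, lying across the trough towards the dock's -y, just above the logger's top), 2.3 rad = fully open (swung up over the trough and leaning back beyond the dock's +y side). The stiff hinge leaves it where it is let go. It starts shut or nearly so.
- lever_grip (a point): Grip point: the middle of the free part of the lever's red handle, a round bar 14 mm thick, 65 mm long, parallel to the dock's x axis, that sticks out to one side (the dock's +x) of the arm's end, so it can be pinched across from above at any angle of the lever. The point lies 40 mm along x from the arm's middle plane and 120 mm from the hinge axis.
- lever_hinge (a point): A point on the lever's hinge axis (parallel to the dock's x axis), level with lever_grip along x: the grip moves in a circle of radius 120 mm about this point. 63 mm above the desk.
- logger: The logger: white box-shaped instrument with orange ends, 150 mm long (x), 44 mm wide (y), 44 mm high (z). Origin: centre of its underside. Starts in the dock's trough, under the lever; its upper 30 mm stand clear of the trough walls. Mass differs from start to start (about 0.17 to 0.33 kg).
- scale: Spring scale fixed to the desk: grey base 160 by 170 mm, 34 mm high, and on its +x side an upright white graduated plate (100 mm wide, its far face 120 mm from the origin, top 151 mm above the desk) with a green band. Origin: centre of the underside.
- pan (a joint): How far the scale's pan has sunk under its load, in m: 0 empty, 0.092 at the stop. The spring gives about 10 mm for one trim weight. A red pointer fixed to the pan moves down the graduated plate with it; its middle is inside the green band from 0.055 to 0.069 (the band is 14 mm high).
- pan_in (a point): Centre of the top of the pan's floor. The steel pan is a rectangular tray, 180 mm (x) by 200 mm (y) inside, with a rim 11 mm above its floor and 5 mm thick; its axes are those of the scale. The floor is 133 mm above the desk when empty and sinks with the load.
- weight1: Trim weight: orange block 60 mm (x) by 38 mm (y) by 20 mm high with an upright dark steel fin on top to lift it by, 36 mm long (x), 12 mm thick (y), from 20 to 46 mm above the underside. Origin: centre of the underside. About 0.12 kg. All trim weights are alike; five to seven are present, standing on the desk.
- weight2: Trim weight: orange block 60 mm (x) by 38 mm (y) by 20 mm high with an upright dark steel fin on top to lift it by, 36 mm long (x), 12 mm thick (y), from 20 to 46 mm above the underside. Origin: centre of the underside. About 0.12 kg. Like weight1; may be absent.
- weight3: Trim weight: orange block 60 mm (x) by 38 mm (y) by 20 mm high with an upright dark steel fin on top to lift it by, 36 mm long (x), 12 mm thick (y), from 20 to 46 mm above the underside. Origin: centre of the underside. About 0.12 kg. Like weight1; may be absent.
- weight4: Trim weight: orange block 60 mm (x) by 38 mm (y) by 20 mm high with an upright dark steel fin on top to lift it by, 36 mm long (x), 12 mm thick (y), from 20 to 46 mm above the underside. Origin: centre of the underside. About 0.12 kg. Like weight1; may be absent.
- weight5: Trim weight: orange block 60 mm (x) by 38 mm (y) by 20 mm high with an upright dark steel fin on top to lift it by, 36 mm long (x), 12 mm thick (y), from 20 to 46 mm above the underside. Origin: centre of the underside. About 0.12 kg. Like weight1; may be absent.
- weight6: Trim weight: orange block 60 mm (x) by 38 mm (y) by 20 mm high with an upright dark steel fin on top to lift it by, 36 mm long (x), 12 mm thick (y), from 20 to 46 mm above the underside. Origin: centre of the underside. About 0.12 kg. Like weight1; may be absent.
- weight7: Trim weight: orange block 60 mm (x) by 38 mm (y) by 20 mm high with an upright dark steel fin on top to lift it by, 36 mm long (x), 12 mm thick (y), from 20 to 46 mm above the underside. Origin: centre of the underside. About 0.12 kg. Like weight1; may be absent.
- tape: A roll of blue tape, 60 mm across, 19 mm high, lying among the trim weights; not part of the job. Origin: its underside's centre.
- mug: Steel mug, 90 mm high; not part of the job. Origin: its underside's centre.
- phone: Phone in an orange case, 150 by 76 by 12 mm; not part of the job. Origin: its underside's centre.
- mouse: Grey computer mouse, 100 by 58 by 24 mm; not part of the job. Origin: its underside's centre.
- screwdriver: Screwdriver with red handle, 180 mm long, near the robot's base; not part of the job. Origin: about its middle.
Mind the look-alikes: they are no part of the job. What is shaped like the weight5 but blue is not meant. Leave any yellow look-alike of the weight2 alone.

How it is judged:
By the outcome, as a careful person would: the job done as asked, in the order asked, and still so for the second after the job is handed in, with the robot touching nothing.
Of weight1, weight2, weight3, weight4, weight5, weight6, weight7 only 5 to 7 are there at a start; the rules pass over those that are not, and their reading is None.
At some moment in a run one of weight1, weight2, weight3, weight4, weight5, weight6, weight7 may be knocked a few centimetres aside while the robot is not near it.
Once in a run the grip may slacken for a moment while it holds something.
It also fails if it takes over 208 s, if anything falls off the work surface, if the arm or the gripper's body presses on something with over 40 N, if the wrist force passes 120 N, or if a joint passes its speed limit or range.

## Working session

There is one attempt and no reset: what is moved stays moved. The work goes in short steps, Python scripts to look and compute and a shell command to move; the robot and the scene stay as the last step left them, time stands still between calls to the robot, and variables do not carry over. Pictures are saved under pics/ and viewed, at most 14 in all, crops included, and the job is handed in when it is done.

```bash
ls; mkdir -p pics
cat > h.py <<'E'
import numpy as np,cv2
from rig import bot
from scipy.spatial.transform import Rotation as R
def snap(name,fn=None):
    c=bot.capture(name)
    if fn: cv2.imwrite('pics/'+fn,c['img'])
    np.save(name+'.npy',c,allow_pickle=True); return c
def load(n): return np.load(n+'.npy',allow_pickle=True).item()
def rot(c):
    a=np.array(c['attitude'],float)
    return a if a.shape==(3,3) else R.from_quat(a).as_matrix()
def f(c): return 240/np.tan(np.radians(c['vfov'])/2)
def ray(c,u,v):
    d=rot(c)@np.array([(u-c['cx'])/f(c),(v-c['cy'])/f(c),1]); return np.array(c['position']),d
def px2(c,u,v,z):
    p,d=ray(c,u,v); return p+d*(z-p[2])/d[2]
def proj(c,P):
    q=rot(c).T@(np.array(P)-c['position']); return q[:2]/q[2]*f(c)+[c['cx'],c['cy']]
E
python3 - <<'E'
from h import *
for n in('side','top'):
    c=snap(n,n+'0.png'); print({k:v for k,v in c.items() if k!='img'},f(c),rot(c))
print(bot.get_state())
E
```

```text
pics
{'vfov': 51.92106181838134, 'cx': 317.800681270738, 'cy': 236.4974523453362, 'position': array([ 0.26268689, -0.4456862 ,  0.71429779]), 'attitude': array([ 0.89190136, -0.28034706,  0.10594604, -0.33866344])} 492.93446248592085 [[ 0.82036192 -0.42832375  0.37887344]
 [-0.57184395 -0.6134252   0.54470544]
 [-0.00089977 -0.66351209 -0.74816502]]
{'vfov': 50.95279903316795, 'cx': 316.96167992089886, 'cy': 243.5806469212433, 'position': array([0.46256893, 0.03501914, 1.01334379]), 'attitude': array([ 0.70739632, -0.70514696,  0.03970036, -0.02796586])} 503.70430984130564 [[ 0.00238329 -0.99541622  0.09560787]
 [-0.99985724 -0.00397134 -0.01642328]
 [ 0.01672769 -0.09555508 -0.99528358]]
{'time': 0.1, 'qpos': array([ 1.04252569e+00,  5.28366889e-01,  1.43377109e+00, -2.68513942e-05,
        1.18140614e+00, -1.78513047e-01]), 'joint_velocities': array([ 0.00047755, -0.00227022, -0.00251388, -0.00050325, -0.00027421,
       -0.00087641]), 'joint_torque': array([-4.32365305e-04, -4.40987849e+01, -1.77150232e+01,  6.34769560e-02,
        5.33719675e-02, -5.25400310e-05]), 'tool_pos': array([0.21381767, 0.58658475, 0.22167435]), 'eef_rot': array([ 1.73983670e-01,  9.84748054e-01, -9.19732992e-04, -3.26034958e-04]), 'force': array([-0.16720217,  0.37376055,  0.64650341]), 'moment': array([ 0.00445176, -0.01908494, -0.00979954]), 'grasp_force': 0.0, 'gripper_width': 0.08700106581018659}
```

View pics/top0.png

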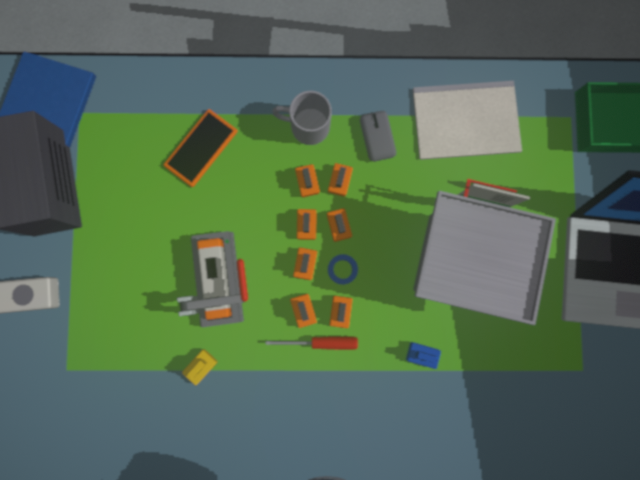

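View pics/side0.png

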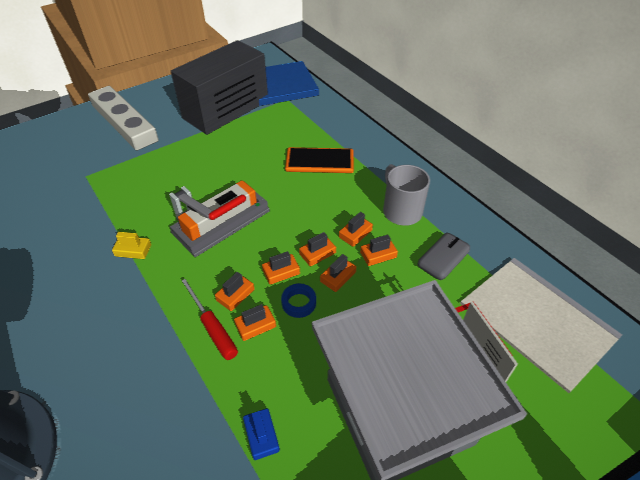

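Weights (top view): (307,180), (341,179), (306,224), (340,224), (305,264), (303,311), (341,312). All seven are orange with a fin. Look-alikes: yellow (199,367), blue (423,355), blue tape (343,269) and orange phone (200,148). The lever's red handle is at (242,280); the screwdriver's red handle at (334,343) could be taken for it. Next, a close crop.

Run:
```python
from h import *
t=load('top')['img'];s=load('side')['img']
a=cv2.resize(t[225:335,165:265],(400,440),interpolation=3)
b=cv2.resize(s[170:260,160:280],(400,300),interpolation=3)
o=np.zeros((600,800,3),np.uint8);o[:440,:400]=a;o[:300,400:]=b
o[300:600,400:]=cv2.resize(s[280:400,440:600],(400,300),interpolation=3)
cv2.imwrite('pics/c1.png',o)
# weights
for n,im,z in(('top',t,.02),('side',s,.02)):
    c=load(n)
    hsv=cv2.cvtColor(im,cv2.COLOR_BGR2HSV); m=cv2.inRange(hsv,(5,150,60),(16,255,255))
    m=cv2.morphologyEx(m,cv2.MORPH_CLOSE,np.ones((5,5)))
    k,l,st,ce=cv2.connectedComponentsWithStats(m)
    for i in range(1,k):
        if st[i,4]>150:
            u,v=np.nonzero(l==i)[::-1]; r=cv2.minAreaRect(np.c_[u,v].astype(np.float32))
            bx=np.array([px2(c,*q,z)[:2] for q in cv2.boxPoints(r)])
            e=[bx[1]-bx[0],bx[2]-bx[1]];L=[np.hypot(*x) for x in e];w=e[int(np.argmax(L))]
            print(n,np.round(r[0]),st[i,4],'xy',np.round(bx.mean(0),3),'size',np.round(sorted(L),3),'yaw',round(np.degrees(np.arctan2(w[1],w[0]))%180,1))
```

```text
top [200. 147.] 709 xy [0.752 0.254] size [0.074 0.147] yaw 143.3
top [340. 179.] 360 xy [ 0.688 -0.027] size [0.034 0.058] yaw 166.2
top [307. 180.] 364 xy [0.686 0.038] size [0.036 0.058] yaw 12.2
top [339. 224.] 332 xy [ 0.597 -0.025] size [0.034 0.057] yaw 13.8
top [306. 224.] 369 xy [0.597 0.04 ] size [0.034 0.056] yaw 0.2
top [210. 243.] 179 xy [0.559 0.231] size [0.015 0.049] yaw 96.3
top [305. 263.] 373 xy [0.519 0.043] size [0.035 0.057] yaw 169.6
top [242. 280.] 249 xy [0.487 0.165] size [0.012 0.081] yaw 7.7
top [303. 310.] 386 xy [0.427 0.045] size [0.035 0.057] yaw 14.9
top [340. 312.] 370 xy [ 0.425 -0.028] size [0.035 0.056] yaw 172.8
top [218. 314.] 196 xy [0.42  0.212] size [0.015 0.049] yaw 97.7
top [334. 342.] 526 xy [ 0.365 -0.016] size [0.021 0.088] yaw 90.1
side [319. 160.] 459 xy [0.744 0.242] size [0.079 0.15 ] yaw 143.6
side [248. 191.] 178 xy [0.568 0.244] size [0.024 0.077] yaw 84.1
side [189. 226.] 361 xy [0.426 0.224] size [0.032 0.075] yaw 96.9
side [355. 230.] 433 xy [0.683 0.034] size [0.051 0.075] yaw 21.5
side [317. 250.] 472 xy [0.595 0.033] size [0.049 0.069] yaw 2.0
side [379. 253.] 479 xy [ 0.683 -0.036] size [0.05  0.067] yaw 157.3
side [281. 269.] 518 xy [0.517 0.035] size [0.049 0.063] yaw 170.3
side [338. 273.] 487 xy [ 0.594 -0.03 ] size [0.045 0.071] yaw 16.3
side [234. 291.] 556 xy [0.426 0.039] size [0.048 0.068] yaw 17.8
side [255. 322.] 616 xy [ 0.424 -0.034] size [0.046 0.061] yaw 173.3
```

View pics/c1.png

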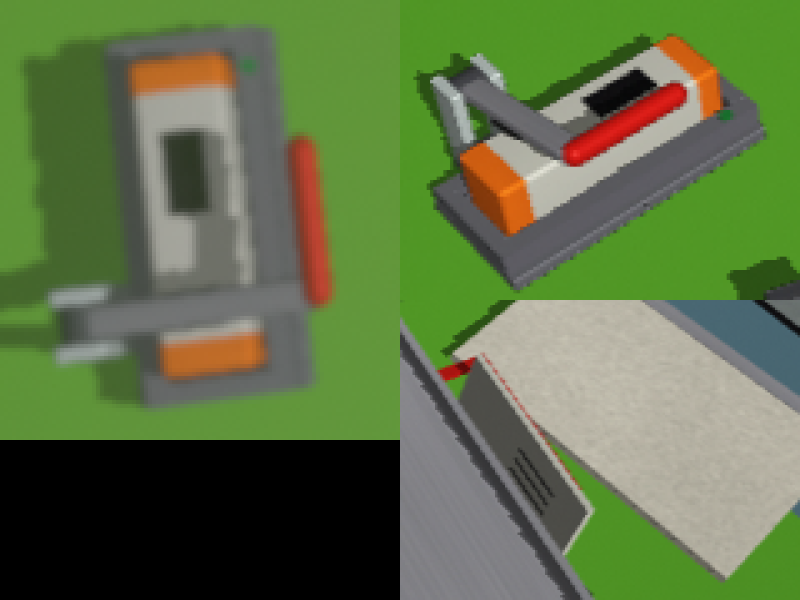

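Crop: the lever is nearly shut across the logger. The handle ends are at top (240,259) and (244.5,301), and side (243.4,197.6) and (211.9,216.5). The logger is white with orange ends, and the plate is seen from behind with the red pointer at side (455,308). Next I triangulate the lever, and enlarge the scale.

```bash
cat >> h.py <<'E'
def tri(*obs):
    A=np.zeros((3,3));b=np.zeros(3)
    for c,u,v in obs:
        p,d=ray(c,u,v);d=d/np.linalg.norm(d);M=np.eye(3)-np.outer(d,d);A+=M;b+=M@p
    X=np.linalg.solve(A,b); return X,[np.round(proj(c,X)-[u,v],1) for c,u,v in obs]
def go(P,yaw=None,down=True):
    "print shift in tool axes (cm) and turn about tool z to reach P with tool-x at heading yaw(deg)"
    s=bot.get_state();r=R.from_quat(s['eef_rot']);M=r.as_matrix()
    print('pos',np.round(s['tool_pos'],4),'F',np.round(s['force'],1),'w',round(s['gripper_width'],4),'g',round(s['grasp_force'],1),'t',round(s['time'],1))
    print('shift cm',np.round(M.T@(np.array(P)-s['tool_pos'])*100,2))
    if yaw is not None:
        y=np.radians(yaw);x=np.array([np.cos(y),np.sin(y),0]);T=np.c_[x,np.cross([0,0,-1],x),[0,0,-1]]
        print('rotvec',np.round(R.from_matrix(M.T@T).as_rotvec(),3),'final shift',np.round(T.T@(np.array(P)-s['tool_pos'])*100,2))
E
python3 - <<'E'
from h import *
t=load('top');s=load('side')
a=tri((t,240,259.3),(s,243.4,197.6));b=tri((t,244.5,301.3),(s,211.9,216.5));print(a,b,np.linalg.norm(a[0]-b[0]))
d=a[0]-b[0];print('yaw',np.degrees(np.arctan2(d[1],d[0])))
# logger top far/near edge mid: crop corners
for q in [(130,62),(230,55),(166,377),(266,365)]: print('logger',px2(t,165+q[0]/4,225+q[1]/4,.054))
for q in [(105,45),(270,30),(145,405),(312,383)]: print('dock',px2(t,165+q[0]/4,225+q[1]/4,.024))
o=np.zeros((600,800,3),np.uint8)
o[:480,:400]=cv2.resize(t['img'][165:333,415:555],(400,480),interpolation=3)
o[:,400:]=cv2.resize(s['img'][270:480,305:535],(400,365),interpolation=3).repeat(1,0)[:0].sum() if 0 else 0
o[:390,400:]=cv2.resize(s['img'][270:480,305:520],(400,390),interpolation=3)
cv2.imwrite('pics/c2.png',o)
E
```

```text
(array([0.52101932, 0.16045364, 0.09343377]), [array([-0.1,  0.3]), array([ 0.3, -0. ])]) (array([0.4484215 , 0.14930473, 0.09611188]), [array([ 0.7, -1.6]), array([-1.8,  0.2])]) 0.07349771112728265
yaw 8.73075405968147
logger [0.55971748 0.24706116 0.054     ]
logger [0.56327047 0.19959474 0.054     ]
logger [0.41101681 0.22649606 0.054     ]
logger [0.41667828 0.17973585 0.054     ]
dock [0.57111163 0.26615426 0.024     ]
dock [0.57889362 0.18533113 0.024     ]
dock [0.39597298 0.24229746 0.024     ]
dock [0.40662792 0.16184894 0.024     ]
```

View pics/c2.png

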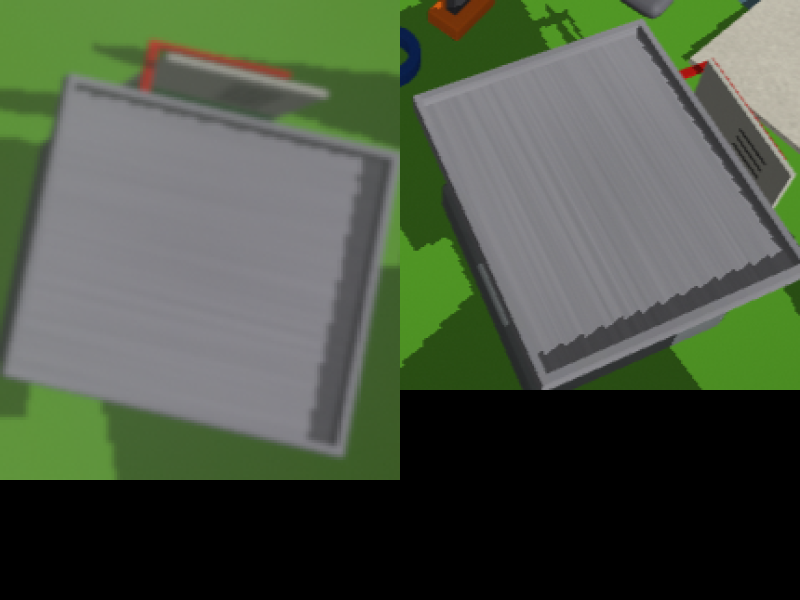

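The scale's pan rim corners in the crop are, left panel, (68,75), (394,155), (343,457), (3,375), and right panel, (640,22), (415,97), (540,388). The red pointer is at the +y edge of the plate.

Run:
```python
from h import *
t=load('top');s=load('side')
T=[(68,75),(394,155),(343,457),(3,375)];T=[(415+u/2.857,165+v/2.857) for u,v in T]
S=[(640,22),None,(540,388),(415,97)];S=[p and (305+(p[0]-400)/1.86,270+p[1]/1.857) for p in S]
P=np.array([px2(t,*q,.144) for q in T]);print(P,P.mean(0))
print([np.linalg.norm(P[i]-P[(i+1)%4]) for i in range(4)]); e=P[0]-P[3]+P[1]-P[2];print('yaw',np.degrees(np.arctan2(e[1],e[0])))
for a,b in zip(T,S):
    if b: print(tri((t,*a),(s,*b)))
go([.491,.154,.20],187.8)
```

```text
[[ 0.63939225 -0.19342209  0.144     ]
 [ 0.59064947 -0.39360988  0.144     ]
 [ 0.40697006 -0.35481556  0.144     ]
 [ 0.45560975 -0.1502438   0.144     ]] [ 0.52315538 -0.27302283  0.144     ]
[np.float64(0.20603642469525163), np.float64(0.187731526157613), np.float64(0.2102746369841956), np.float64(0.18878658225513545)]
yaw -12.57551464272749
(array([ 0.64053668, -0.19472065,  0.13985781]), [array([ 0.1, -0.2]), array([-0.2,  0. ])])
(array([ 0.40707986, -0.35505941,  0.14363592]), [array([ 0. , -0.1]), array([-0.1,  0. ])])
(array([ 0.45725269, -0.1513702 ,  0.14262692]), [array([ 0.5, -1. ]), array([-1.4,  0.2])])
pos [0.2138 0.5866 0.2217] F [-0.2  0.4  0.6] w 0.087 g 0.0 t 0.1
shift cm [-40.86 -31.14   2.21]
rotvec [-0.002 -0.001 -0.486] final shift [-21.59 -46.62   2.17]
```

```bash
python3 -m creep '[[0,0,0,0,0,-0.162,-0.3],[0,0,0,0,0,-0.162,-0.3],[0,0,0,0,0,-0.162,-0.3],[-2.4,-5.2,0.2,0,0,0,-0.3],[-2.4,-5.2,0.2,0,0,0,-0.3],[-2.4,-5.2,0.2,0,0,0,-0.3],[-2.4,-5.2,0.2,0,0,0,-0.3],[-2.4,-5.2,0.2,0,0,0,-0.3],[-2.4,-5.2,0.2,0,0,0,-0.3],[-2.4,-5.2,0.2,0,0,0,-0.3],[-2.4,-5.2,0.2,0,0,0,-0.3],[-2.4,-5.2,0.2,0,0,0,-0.3],[0,0,0,0,0,0,-0.3]]' 25; python3 -c "
from h import *
go([.491,.154,.075],187.8)"
```

```text
time: 1.72
tool_pos: [0.4942, 0.1495, 0.2043]
eef_rot: [-0.065, 0.998, -0.0, 0.001]
force: [-0.2, -0.2, -0.6]
gripper_width: 0.0566
grasp_force: 0.0
pos [0.4942 0.1495 0.2043] F [-0.2 -0.2 -0.6] w 0.0566 g 0.0 t 1.7
shift cm [ 0.28  0.49 12.93]
rotvec [-0.001  0.001 -0.006] final shift [ 0.26  0.49 12.93]
```

```bash
python3 -m creep '[[0.3,0.5,4,0,0,0,-0.3],[0,0,4,0,0,0,-0.3],[0,0,3,0,0,0,-0.3],[0,0,1.9,0,0,0,-0.3],[0,0,0,0,0,0,-0.3],[0,0,0,0,0,0,0.2],[0,0,0,0,0,0,1],[0,0,0,0,0,0,1],[0,0,0,0,0,0,1],[0,0,0,0,0,0,1],[0,0,0,0,0,0,1]]' 20; python3 -c "
from h import *
snap('side','g1.png');snap('top')
o=np.hstack([cv2.resize(load('side')['img'][120:270,130:330],(400,300)),cv2.resize(load('top')['img'][200:350,150:350],(400,300))]);cv2.imwrite('pics/g1.png',o)
go([.491,.154,.075],187.8)"
```

```text
time: 3.1
tool_pos: [0.4882, 0.1573, 0.0757]
eef_rot: [-0.068, 0.998, 0.0, 0.0]
force: [0.1, 0.2, -0.1]
gripper_width: 0.0126
grasp_force: 20.0
pos [0.4881 0.1573 0.0756] F [0.1 0.1 0.8] w 0.013 g 20.0 t 3.2
shift cm [-0.24 -0.37  0.06]
rotvec [ 0.  0. -0.] final shift [-0.24 -0.37  0.06]
```

View pics/g1.png

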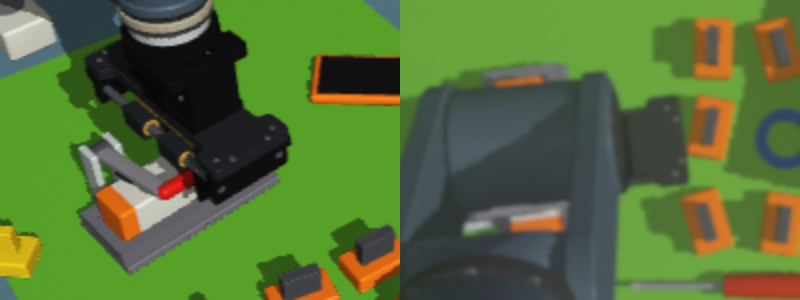

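The fingers hold the red handle; the side picture shows the lever clear. I start the arc.

```bash
python3 -m creep '[[0,0.4,-1.2,0,0,0,1],[0,0.4,-1.1,0,0,0,1],[0,0.6,-1,0,0,0,1],[0,0.7,-1,0,0,0,1],[0,0.8,-0.9,0,0,0,1],[0,0.9,-0.8,0,0,0,1],[0,0.95,-0.7,0,0,0,1],[0,1,-0.65,0,0,0,1],[0,0,0,0,0,0,1]]'; python3 -c "
from h import *
c=np.array([.488,.2139]);ex=np.array([.9907,.1357]);ey=np.array([-.1357,.9907])
s=bot.get_state();d=s['tool_pos'][:2]-c;print('dock xy',d@ex,d@ey,'gz',s['tool_pos'][2]+.019,s['force']);go([0,0,0])"
```

```text
time: 4.32
tool_pos: [0.4808, 0.2135, 0.1519]
eef_rot: [-0.069, 0.998, -0.002, 0.001]
force: [-1.3, -8.0, 12.8]
gripper_width: 0.0133
grasp_force: 20.0
dock xy -0.0071474361939228735 0.0005656804277532079 gz 0.17091254188546934 [-1.31237328 -8.01076155 12.75181022]
pos [0.4808 0.2135 0.1519] F [-1.3 -8.  12.8] w 0.0133 g 20.0 t 4.3
shift cm [ 50.61 -14.45  15.12]
```

```bash
python3 -m creep '[[0,1.1,-0.45,0,0,0,1],[0,1.1,-0.4,0,0,0,1],[0,1.2,-0.25,0,0,0,1],[0,1.2,-0.15,0,0,0,1],[0,1.2,0,0,0,0,1],[0,1.2,0.1,0,0,0,1],[0,1.2,0.25,0,0,0,1],[0,1.15,0.3,0,0,0,1],[0,1.1,0.45,0,0,0,1],[0,1.1,0.55,0,0,0,1],[0,0.9,0.65,0,0,0,1],[0,0.8,0.6,0,0,0,1],[0,0.5,0.5,0,0,0,1],[0,0,0,0,0,0,1]]'; python3 -c "
from h import *
c=np.array([.488,.2139]);ex=np.array([.9907,.1357]);ey=np.array([-.1357,.9907])
s=bot.get_state();d=s['tool_pos'][:2]-c;print('dock xy',d@ex,d@ey,'gz',s['tool_pos'][2]+.019,s['force']);go([0,0,0])"
```

```text
time: 6.08
tool_pos: [0.4621, 0.3512, 0.128]
eef_rot: [-0.068, 0.998, 0.0, 0.001]
force: [1.6, -0.1, 6.4]
gripper_width: 0.0125
grasp_force: 19.4
dock xy -0.00706302954913692 0.13958702070015183 gz 0.14696090559861522 [ 1.5577885  -0.09678793  6.38457477]
pos [0.4621 0.3512 0.128 ] F [ 1.6 -0.1  6.4] w 0.0125 g 19.4 t 6.1
shift cm [ 50.58 -28.51  12.72]
```

```bash
python3 -m creep '[[0,0.3,0.3,0,0,0,1],[0,0.3,0.3,0,0,0,1],[0,0,0,0,0,0,1]]'; python3 -m creep '[[0,0,0,0,0,0,0],[0,0,0,0,0,0,-0.4],[0,0,0,0,0,0,-0.4],[0,0,-2,0,0,0,-0.4],[0,0,-4,0,0,0,-0.4],[0,0,-4,0,0,0,-0.4],[0,-5,0,0,0,0,-0.9],[0,-5,0,0,0,0,-0.9],[0,0,0,0,0,0,-0.9]]';python3 -c "
from h import *
go([.4976,.2145,.028],187.8)
snap('side');snap('top')
o=np.hstack([cv2.resize(load('side')['img'][120:270,130:330],(400,300)),cv2.resize(load('top')['img'][200:350,150:350],(400,300))]);cv2.imwrite('pics/g2.png',o)"
```

```text
time: 6.45
tool_pos: [0.4627, 0.3516, 0.1238]
eef_rot: [-0.07, 0.998, -0.005, 0.001]
force: [3.0, -17.3, 20.4]
gripper_width: 0.0117
grasp_force: 18.7
time: 7.58
tool_pos: [0.4737, 0.2552, 0.2208]
eef_rot: [-0.066, 0.998, -0.0, -0.001]
force: [-0.8, 0.2, -0.3]
gripper_width: 0.0798
grasp_force: 0.0
pos [0.4737 0.2552 0.2208] F [-0.8  0.2 -0.3] w 0.0798 g 0.0 t 7.6
shift cm [-1.88 -4.35 19.28]
rotvec [-0.    -0.003 -0.004] final shift [-1.81 -4.36 19.28]
```

View pics/g2.png

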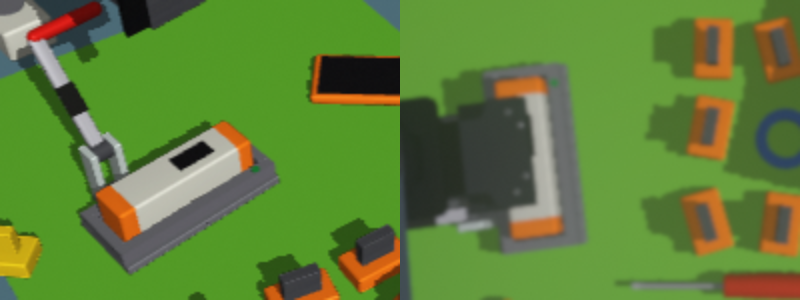

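The lever stands fully open against its stop. I grasp the logger.

```bash
python3 -m creep '[[-1.8,-4.3,0,0,0,0,-0.9],[0,0,6,0,0,0,-0.9],[0,0,6,0,0,0,-0.9],[0,0,4,0,0,0,-0.9],[0,0,2,0,0,0,-0.9],[0,0,1.2,0,0,0,-0.9],[0,0,0,0,0,0,-0.5],[0,0,0,0,0,0,1],[0,0,0,0,0,0,1],[0,0,0,0,0,0,1],[0,0,0,0,0,0,1]]' 35; python3 -m creep '[[0,0,-1,0,0,0,1],[0,0,-2,0,0,0,1],[0,0,0,0,0,0,1],[0,0,0,0,0,0,1]]';  python3 -c "
from h import *
go([.53,-.25,.28],167)"
```

```text
time: 9.05
tool_pos: [0.4985, 0.2177, 0.0303]
eef_rot: [-0.068, 0.998, 0.0, 0.001]
force: [0.2, 2.9, 2.9]
gripper_width: 0.0439
grasp_force: 35.0
time: 9.55
tool_pos: [0.4977, 0.217, 0.0593]
eef_rot: [-0.068, 0.998, -0.0, -0.0]
force: [-1.1, 0.2, -2.6]
gripper_width: 0.0437
grasp_force: 35.0
pos [0.4977 0.217  0.0593] F [-1.1  0.2 -2.6] w 0.0437 g 35.0 t 9.6
shift cm [  3.15 -46.71 -22.05]
rotvec [-0.    -0.001  0.363] final shift [-13.65 -44.78 -22.07]
```

Logger is held (about 0.27 kg). Lift, turn and carry it to the pan.

```bash
python3 -m creep '[[0,0,-4,0,0,0,1],[0,0,-5,0,0,0,1],[0,0,-5,0,0,0.12,1],[0,0,-4,0,0,0.12,1],[-0.5,-2,0,0,0,0.12,1],[-1.3,-5,0,0,0,0,1],[-1.3,-5,0,0,0,0,1],[-1.3,-5,0,0,0,0,1],[-1.3,-5,0,0,0,0,1],[-1.3,-5,0,0,0,0,1],[-1.3,-5,0,0,0,0,1],[-1.3,-5,0,0,0,0,1],[-1.3,-5,0,0,0,0,1],[-1.3,-5,0,0,0,0,1],[-1.3,-5,0,0,0,0,1],[-0.5,-2,0,0,0,0,1],[0,0,0,0,0,0,1],[0,0,0,0,0,0,1]]';  python3 -c "
from h import *
go([.5174,-.3415,.158],167)"
```

```text
time: 11.8
tool_pos: [0.5166, -0.338, 0.2388]
eef_rot: [0.111, 0.994, 0.001, -0.001]
force: [0.2, -0.6, -2.0]
gripper_width: 0.044
grasp_force: 35.0
pos [ 0.5166 -0.338   0.2388] F [ 0.2 -0.6 -2. ] w 0.044 g 35.0 t 11.8
shift cm [-0.17 -0.34  8.08]
rotvec [ 0.002 -0.002  0.004] final shift [-0.16 -0.33  8.08]
```

```bash
python3 -m creep '[[-0.2,-0.3,4,0,0,0,1],[0,0,3,0,0,0,1],[0,0,1.5,0,0,0,1],[0,0,0.6,0,0,0,1],[0,0,0.5,0,0,0,1],[0,0,0.5,0,0,0,1],[0,0,0,0,0,0,1],[0,0,0,0,0,0,1]]'; python3 -c "
from h import *
snap('side','p1.png');go([.5174,-.3415,.158],167)"
```

```text
time: 12.8
tool_pos: [0.5188, -0.3437, 0.1391]
eef_rot: [0.112, 0.994, -0.0, 0.001]
force: [0.7, 1.4, 0.1]
gripper_width: 0.0439
grasp_force: 35.0
pos [ 0.5188 -0.3438  0.1391] F [ 0.7  1.3 -1. ] w 0.0438 g 35.0 t 12.8
shift cm [ 0.18  0.19 -1.89]
rotvec [-0.     0.001  0.003] final shift [ 0.18  0.19 -1.89]
```

View pics/p1.png

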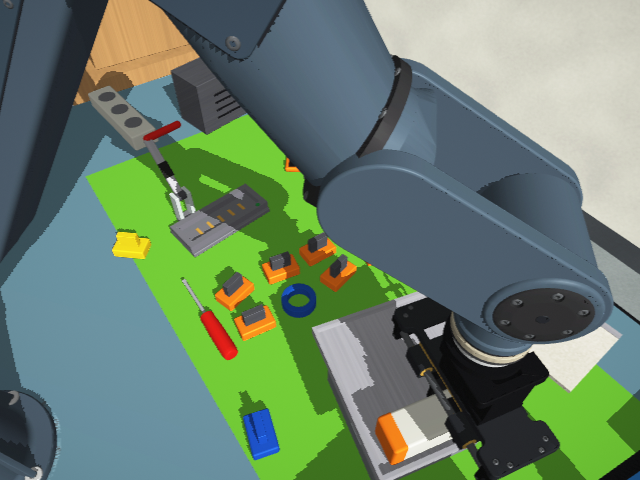

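The picture shows the logger in the pan along its -y side, and the dock empty. I lower a little more with the sinking pan and let go.

```bash
python3 -m creep '[[0,0,0.4,0,0,0,1],[0,0,0.3,0,0,0,1],[0,0,0,0,0,0,0.5],[0,0,0,0,0,0,-0.35],[0,0,0,0,0,0,-0.35],[0,0,-2,0,0,0,-0.35],[0,0,-5,0,0,0,-0.35],[0,0,-5,0,0,0,-0.35],[0,0,0,0,0,0,-0.35]]'; python3 -c "
from h import *
go([.425,-.031,.2])"
```

```text
time: 13.98
tool_pos: [0.5206, -0.3457, 0.2567]
eef_rot: [0.112, 0.994, -0.003, 0.004]
force: [-0.0, -0.3, -1.0]
gripper_width: 0.0589
grasp_force: 0.0
pos [ 0.5206 -0.3457  0.2567] F [-0.  -0.3 -1. ] w 0.0589 g 0.0 t 14.0
shift cm [16.35 28.6   5.35]
```

```bash
cat >> h.py <<'E'
def weights():
    for n in('top','side'):
        c=snap(n);im=c['img'];hsv=cv2.cvtColor(im,cv2.COLOR_BGR2HSV);m=cv2.inRange(hsv,(5,150,60),(16,255,255))
        m=cv2.morphologyEx(m,cv2.MORPH_CLOSE,np.ones((5,5)));k,l,st,ce=cv2.connectedComponentsWithStats(m)
        for i in range(1,k):
            if st[i,4]<200: continue
            u,v=np.nonzero(l==i)[::-1];r=cv2.minAreaRect(np.c_[u,v].astype(np.float32))
            bx=np.array([px2(c,*q,.02)[:2] for q in cv2.boxPoints(r)]);e=[bx[1]-bx[0],bx[2]-bx[1]];L=[np.hypot(*x) for x in e];w=e[int(np.argmax(L))]
            p=bx.mean(0)
            if .38<p[0]<.72 and abs(p[1])<.1: print(n,st[i,4],np.round(p,3),np.round(sorted(L),3),'yaw',round(np.degrees(np.arctan2(w[1],w[0]))%180))
E
python3 -c "
from h import *
weights();go([.425,-.029,.1],173)"
```

```text
top 362 [ 0.688 -0.027] [0.034 0.058] yaw 166
top 367 [0.686 0.038] [0.036 0.058] yaw 12
top 375 [ 0.597 -0.026] [0.035 0.057] yaw 14
top 358 [0.598 0.04 ] [0.034 0.054] yaw 0
top 359 [0.518 0.043] [0.035 0.056] yaw 169
top 387 [0.427 0.045] [0.035 0.057] yaw 15
top 370 [ 0.425 -0.028] [0.035 0.056] yaw 173
side 429 [0.683 0.034] [0.05  0.075] yaw 20
side 467 [0.595 0.033] [0.048 0.069] yaw 179
side 466 [ 0.685 -0.033] [0.05  0.068] yaw 165
side 514 [0.517 0.035] [0.049 0.063] yaw 170
side 495 [ 0.594 -0.03 ] [0.045 0.071] yaw 16
side 550 [0.426 0.039] [0.047 0.068] yaw 17
side 600 [ 0.424 -0.034] [0.046 0.061] yaw 174
pos [ 0.5182 -0.3434  0.2518] F [-1.1 -0.  -0.5] w 0.0591 g 0.0 t 14.1
shift cm [16.07 28.6  15.16]
rotvec [-0.     0.    -0.102] final shift [13.08 30.07 15.18]
```

```bash
python3 -m creep '[[0,0,0,0,0,-0.1,-0.2],[2.2,5,0,0,0,0,-0.2],[2.2,5,0,0,0,0,-0.2],[2.2,5,0,0,0,0,-0.2],[2.2,5,0,0,0,0,-0.2],[2.2,5,0,0,0,0,-0.2],[2.1,5,3,0,0,0,-0.2],[0,0,6,0,0,0,-0.2],[0,0,6,0,0,0,-0.2],[0,0,0,0,0,0,-0.2]]' 25; python3 -c "
from h import *
go([.425,-.030,.024],173)"
```

```text
time: 15.32
tool_pos: [0.4203, -0.0278, 0.0966]
eef_rot: [0.062, 0.998, 0.002, -0.008]
force: [-0.3, 0.2, 0.3]
gripper_width: 0.0524
grasp_force: 0.0
pos [ 0.4203 -0.0278  0.0966] F [-0.3  0.2  0.3] w 0.0524 g 0.0 t 15.3
shift cm [-0.62 -0.18  7.25]
rotvec [ 0.003 -0.017 -0.001] final shift [-0.5  -0.16  7.26]
```

```bash
python3 -m creep '[[-0.3,-0.2,3,0,0,0,-0.2],[0,0,3,0,0,0,-0.2],[0,0,1.3,0,0,0,-0.2],[0,0,0,0,0,0,0.2],[0,0,0,0,0,0,1],[0,0,0,0,0,0,1],[0,0,0,0,0,0,1],[0,0,-2,0,0,0,1],[0,0,-5,0,0,0,1],[0,0,-6,0,0,0,1],[0,0,-5,0,0,0,1],[0,0,0,0,0,0,1]]'; python3 -c "
from h import *
go([.5808,-.2094,.18],167)"
```

```text
time: 16.82
tool_pos: [0.4305, -0.0327, 0.2121]
eef_rot: [0.062, 0.998, -0.001, 0.005]
force: [0.3, 0.5, -2.2]
gripper_width: 0.0111
grasp_force: 24.9
pos [ 0.4305 -0.0327  0.2121] F [ 0.3  0.5 -2.2] w 0.0111 g 24.9 t 16.8
shift cm [-17.06 -15.68   3.41]
rotvec [-0.002  0.01   0.103] final shift [-18.62 -13.84   3.21]
```

```bash
python3 -m creep '[[0,0,0,0,0,0.1,1],[-4.6,-3.4,0,0,0,0,1],[-4.6,-3.4,0,0,0,0,1],[-4.6,-3.4,0,0,0,0,1],[-4.6,-3.4,0,0,0,0,1],[0,0,3,0,0,0,1],[0,0,1,0,0,0,1],[0,0,0,0,0,0,1],[0,0,0,0,0,0,1]]'; python3 -c "
from h import *
go([.5808,-.2094,.13],167)"
```

```text
time: 17.95
tool_pos: [0.5774, -0.2049, 0.169]
eef_rot: [0.111, 0.994, -0.0, 0.0]
force: [0.4, 0.2, -1.2]
gripper_width: 0.0109
grasp_force: 24.9
pos [ 0.5774 -0.2049  0.169 ] F [ 0.4  0.2 -1.2] w 0.0109 g 24.9 t 17.9
shift cm [-0.43 -0.37  3.9 ]
rotvec [-0.     0.     0.004] final shift [-0.43 -0.37  3.9 ]
```

```bash
python3 -m creep '[[-0.4,-0.4,2,0,0,0,1],[0,0,1,0,0,0,1],[0,0,0.5,0,0,0,1],[0,0,0.4,0,0,0,1],[0,0,0,0,0,0,1],[0,0,0,0,0,0,1]]'; python3 -m creep '[[0,0,0.3,0,0,0,1],[0,0,0.3,0,0,0,1],[0,0,0,0,0,0,1],[0,0,0,0,0,0,1]]';python3 -m creep '[[0,0,0,0,0,0,0.5],[0,0,0,0,0,0,0.2],[0,0,0,0,0,0,0.2],[0,0,-2,0,0,0,0.2],[0,0,-5,0,0,0,-0.2],[0,0,-3,0,0,0,-0.2],[0,0,0,0,0,0,-0.2]]';python3 -c "
from h import *
go([.427,.043,.09],15+180)
c=snap('side');cv2.imwrite('pics/p2.png',c['img'])"
```

```text
time: 18.7
tool_pos: [0.5809, -0.2105, 0.13]
eef_rot: [0.112, 0.994, -0.0, 0.001]
force: [1.0, -0.0, 2.7]
gripper_width: 0.0113
grasp_force: 24.9
time: 19.2
tool_pos: [0.5807, -0.2103, 0.1236]
eef_rot: [0.112, 0.994, -0.0, 0.0]
force: [2.1, 0.3, 2.4]
gripper_width: 0.0114
grasp_force: 24.9
time: 20.08
tool_pos: [0.5816, -0.2111, 0.2261]
eef_rot: [0.112, 0.994, -0.001, 0.002]
force: [-0.1, 0.4, -0.3]
gripper_width: 0.0504
grasp_force: 0.0
pos [ 0.5816 -0.2111  0.2261] F [-0.1  0.4 -0.3] w 0.0504 g 0.0 t 20.1
shift cm [20.77 21.37 13.47]
rotvec [-0.003  0.004 -0.486] final shift [ 8.35 28.54 13.61]
```

View pics/p2.png

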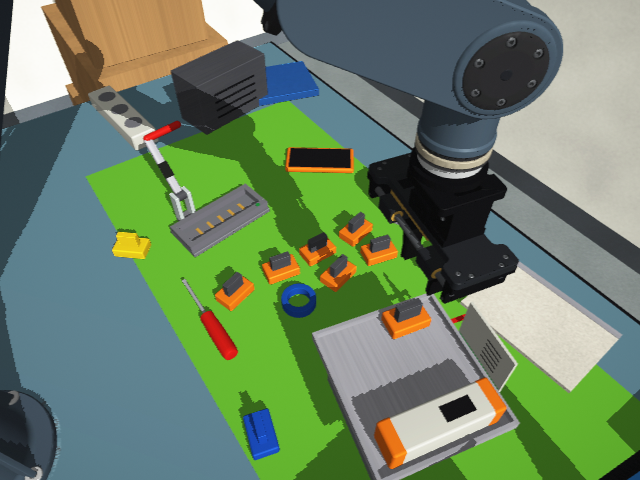

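The weight stands in the pan's corner and the logger lies flat. The other weights haven't moved. Next is the weight at (.518,.042).

```bash
python3 -m creep '[[0,0,0,0,0,-0.04,-0.2],[2.2,4.7,0,0,0,0,-0.2],[2.2,4.7,0,0,0,0,-0.2],[2.2,4.7,0,0,0,0,-0.2],[2.2,4.7,3,0,0,0,-0.2],[2.2,4.7,5,0,0,0,-0.2],[0,0,5,0,0,0,-0.2],[0,0,0,0,0,0,-0.2],[0,0,0,0,0,0,-0.2]]' 25; python3 -c "
from h import *
go([.518,.041,.024],169)"
```

```text
time: 21.25
tool_pos: [0.5173, 0.0338, 0.1004]
eef_rot: [0.092, 0.996, -0.0, -0.0]
force: [-0.4, 0.1, 0.8]
gripper_width: 0.0522
grasp_force: 0.0
pos [0.5173 0.0338 0.1004] F [-0.4  0.1  0.8] w 0.0522 g 0.0 t 21.2
shift cm [0.06 0.72 7.64]
rotvec [-0.    -0.     0.008] final shift [0.07 0.72 7.64]
```

```bash
python3 -m creep '[[0.1,0.7,3,0,0,0,-0.2],[0,0,3,0,0,0,-0.2],[0,0,1.6,0,0,0,-0.2],[0,0,0,0,0,0,0.2],[0,0,0,0,0,0,1],[0,0,0,0,0,0,1],[0,0,0,0,0,0,1],[0,0,-2,0,0,0,1],[0,0,-5,0,0,0,1],[0,0,-6,0,0,0,1],[0,0,-5,0,0,0,1],[0,0,0,0,0,0,1]]'; python3 -c "
from h import *
go([.499,-.1905,.14],167)"
```

```text
time: 22.75
tool_pos: [0.52, 0.0411, 0.2085]
eef_rot: [0.092, 0.996, -0.0, 0.005]
force: [-0.1, 0.3, -1.7]
gripper_width: 0.0118
grasp_force: 24.8
pos [0.52   0.0411 0.2085] F [-0.1  0.3 -1.7] w 0.0118 g 24.8 t 22.8
shift cm [ -2.09 -23.16   6.86]
rotvec [0.001 0.01  0.043] final shift [ -3.16 -23.04   6.85]
```

```bash
python3 -m creep '[[0,0,0,0,0,0.04,1],[-0.6,-4.6,0,0,0,0,1],[-0.6,-4.6,0,0,0,0,1],[-0.6,-4.6,0,0,0,0,1],[-0.6,-4.6,0,0,0,0,1],[-0.7,-4.6,0,0,0,0,1],[0,0,3,0,0,0,1],[0,0,1,0,0,0,1],[0,0,0,0,0,0,1],[0,0,0,0,0,0,1]]'; python3 -c "
from h import *
go([.499,-.1905,.12],167)"
```

```text
time: 24.0
tool_pos: [0.4968, -0.1893, 0.1645]
eef_rot: [0.111, 0.994, -0.0, 0.0]
force: [-0.5, -0.1, -0.2]
gripper_width: 0.0119
grasp_force: 24.8
pos [ 0.4968 -0.1893  0.1645] F [-0.5 -0.1 -0.2] w 0.0119 g 24.8 t 24.0
shift cm [-0.24 -0.07  4.45]
rotvec [-0.     0.     0.004] final shift [-0.24 -0.07  4.45]
```

```bash
python3 -m creep '[[-0.2,0,2,0,0,0,1],[0,0,1.4,0,0,0,1],[0,0,0.8,0,0,0,1],[0,0,0.4,0,0,0,1],[0,0,0.3,0,0,0,1],[0,0,0,0,0,0,1]]';python3 -m creep '[[0,0,0,0,0,0,0.5],[0,0,0,0,0,0,0.2],[0,0,0,0,0,0,0.2],[0,0,-2,0,0,0,0.2],[0,0,-5,0,0,0,-0.2],[0,0,-4,0,0,0,-0.2],[0,0,0,0,0,0,-0.2]]';python3 -c "
from h import *
go([.596,-.029,.09],194);weights()"
```

```text
time: 24.75
tool_pos: [0.4988, -0.1904, 0.1155]
eef_rot: [0.112, 0.994, -0.0, 0.001]
force: [2.8, 1.1, 1.9]
gripper_width: 0.0117
grasp_force: 24.8
time: 25.62
tool_pos: [0.5001, -0.1915, 0.2284]
eef_rot: [0.112, 0.994, -0.002, 0.003]
force: [0.1, 0.4, -0.1]
gripper_width: 0.0505
grasp_force: 0.0
pos [ 0.5001 -0.1915  0.2284] F [ 0.1  0.4 -0.1] w 0.0505 g 0.0 t 25.6
shift cm [-5.66 18.01 13.82]
rotvec [-0.004  0.006 -0.468] final shift [-13.24  13.44  13.84]
top 361 [0.686 0.038] [0.036 0.058] yaw 12
top 360 [ 0.688 -0.027] [0.034 0.058] yaw 166
top 365 [0.597 0.04 ] [0.034 0.056] yaw 0
top 372 [ 0.596 -0.026] [0.036 0.058] yaw 13
top 368 [0.427 0.046] [0.034 0.057] yaw 17
side 400 [0.59  0.033] [0.049 0.059] yaw 2
side 309 [ 0.577 -0.035] [0.035 0.044] yaw 103
side 554 [0.426 0.039] [0.048 0.068] yaw 18
```

```bash
python3 -m creep '[[0,0,0,0,0,-0.115,-0.2],[0,0,0,0,0,-0.115,-0.2],[-2,4.6,0,0,0,0,-0.2],[-2,4.6,0,0,0,0,-0.2],[-2,4.6,0,0,0,0,-0.2],[-2,4.6,4,0,0,0,-0.2],[-1.8,4.6,5,0,0,0,-0.2],[0,0,4.6,0,0,0,-0.2],[0,0,0,0,0,0,-0.2],[0,0,0,0,0,0,-0.2]]' 25; python3 -c "
from h import *
go([.597,.038,.024],180)"
```

```text
time: 26.98
tool_pos: [0.5925, 0.0336, 0.0959]
eef_rot: [-0.003, 1.0, -0.0, -0.0]
force: [-0.3, -1.0, 0.2]
gripper_width: 0.0518
grasp_force: 0.0
pos [0.5925 0.0336 0.0959] F [-0.3 -1.   0.2] w 0.0518 g 0.0 t 27.0
shift cm [-0.45  0.44  7.19]
rotvec [-0.    -0.     0.006] final shift [-0.45  0.44  7.19]
```

```bash
python3 -m creep '[[-0.4,0.4,3,0,0,0,-0.2],[0,0,3,0,0,0,-0.2],[0,0,1.2,0,0,0,-0.2],[0,0,0,0,0,0,0.2],[0,0,0,0,0,0,1],[0,0,0,0,0,0,1],[0,0,0,0,0,0,1],[0,0,-2,0,0,0,1],[0,0,-5,0,0,0,1],[0,0,-6,0,0,0,1],[0,0,-5,0,0,0,1],[0,0,0,0,0,0,1]]'; python3 -c "
from h import *
go([.5707,-.2532,.15],167)"
```

```text
time: 28.48
tool_pos: [0.5995, 0.0379, 0.2087]
eef_rot: [-0.003, 1.0, -0.001, 0.005]
force: [-0.2, -0.7, -1.8]
gripper_width: 0.0115
grasp_force: 24.8
pos [0.5995 0.0379 0.2087] F [-0.2 -0.7 -1.8] w 0.0115 g 24.8 t 28.5
shift cm [  3.13 -29.08   5.88]
rotvec [-0.     0.011  0.233] final shift [ -3.74 -29.01   5.87]
```

```bash
python3 -m creep '[[0,0,0,0,0,0.115,1],[0,0,0,0,0,0.115,1],[-0.6,-4.8,0,0,0,0,1],[-0.6,-4.8,0,0,0,0,1],[-0.6,-4.8,0,0,0,0,1],[-0.6,-4.8,0,0,0,0,1],[-0.7,-4.8,0,0,0,0,1],[-0.6,-4.8,0,0,0,0,1],[0,0,3,0,0,0,1],[0,0,1.5,0,0,0,1],[0,0,0,0,0,0,1],[0,0,0,0,0,0,1]]'; python3 -c "
from h import *
go([.5707,-.2532,.11],167)"
```

```text
time: 29.98
tool_pos: [0.5691, -0.2503, 0.159]
eef_rot: [0.111, 0.994, -0.0, 0.0]
force: [0.2, -0.2, -0.9]
gripper_width: 0.0113
grasp_force: 24.8
pos [ 0.5691 -0.2503  0.159 ] F [ 0.2 -0.2 -0.9] w 0.0113 g 24.8 t 30.0
shift cm [-0.22 -0.24  4.9 ]
rotvec [-0.     0.     0.004] final shift [-0.22 -0.24  4.9 ]
```

```bash
python3 -m creep '[[-0.2,-0.2,2,0,0,0,1],[0,0,1.7,0,0,0,1],[0,0,0.8,0,0,0,1],[0,0,0.5,0,0,0,1],[0,0,0.4,0,0,0,1],[0,0,0,0,0,0,1]]';python3 -m creep '[[0,0,0,0,0,0,0.6],[0,0,0,0,0,0,0.35],[0,0,0,0,0,0,0.35],[0,0,-2,0,0,0,0.35],[0,0,-5,0,0,0,-0.2],[0,0,-5,0,0,0,-0.2],[0,0,0,0,0,0,-0.2]]';python3 -c "
from h import *
go([.596,-.028,.09],194);weights();cv2.imwrite('pics/p3.png',load('side')['img'])"
```

```text
time: 30.72
tool_pos: [0.5705, -0.2533, 0.105]
eef_rot: [0.112, 0.994, 0.0, 0.0]
force: [0.8, 2.4, 2.5]
gripper_width: 0.0119
grasp_force: 24.9
time: 31.6
tool_pos: [0.5726, -0.2552, 0.2296]
eef_rot: [0.112, 0.994, -0.003, 0.004]
force: [-0.1, -0.5, -0.1]
gripper_width: 0.0485
grasp_force: 0.0
pos [ 0.5726 -0.2552  0.2296] F [-0.1 -0.5 -0.1] w 0.0485 g 0.0 t 31.6
shift cm [ 2.89 22.74 13.84]
rotvec [-0.006  0.008 -0.468] final shift [-7.77 21.48 13.96]
top 363 [0.686 0.038] [0.036 0.058] yaw 12
top 359 [ 0.688 -0.027] [0.034 0.058] yaw 166
top 385 [ 0.597 -0.026] [0.036 0.057] yaw 14
top 364 [0.427 0.046] [0.034 0.057] yaw 17
side 429 [0.683 0.034] [0.05  0.075] yaw 20
side 472 [ 0.683 -0.036] [0.049 0.067] yaw 157
side 500 [ 0.594 -0.031] [0.046 0.071] yaw 16
side 550 [0.426 0.039] [0.047 0.068] yaw 18
```

View pics/p3.png

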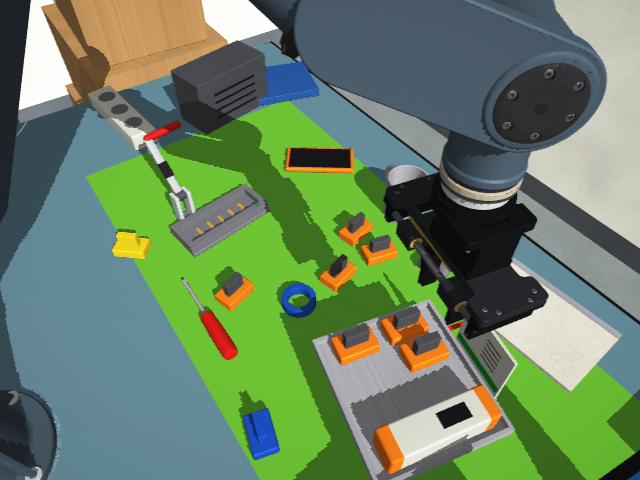

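The pan now holds the logger and three weights. Pan rim corners are at about (315,341), (430,301), (513,430).

```bash
python3 -c "
from h import *
c=load('side')
P=[(.4566,-.1508),(.640,-.1940),(.5910,-.3936)]
for p in P: print([(round(1000*d),np.round(proj(c,[*p,.144-d]),1).tolist()) for d in (0,.03,.045,.06)])
s=c['img'];o=np.zeros((600,800,3),np.uint8)
for i,(u,v) in enumerate([(315,341),(430,301),(513,430)]):
    o[(i//2)*300:(i//2)*300+300,(i%2)*400:(i%2)*400+400]=cv2.resize(s[v-15:v+15,u-20:u+20],(400,300),interpolation=3)
o[300:,400:]=cv2.resize(s[310:370,440:520],(400,300),interpolation=3)
cv2.imwrite('pics/c4.png',o)"
```

```text
[(0, [311.1, 321.9]), (30, [311.3, 333.4]), (45, [311.4, 338.9]), (60, [311.5, 344.3])]
[(0, [433.7, 280.0]), (30, [430.1, 292.1]), (45, [428.4, 297.9]), (60, [426.8, 303.5])]
[(0, [522.0, 411.6]), (30, [514.4, 421.4]), (45, [510.8, 426.0]), (60, [507.4, 430.4])]
```

View pics/c4.png

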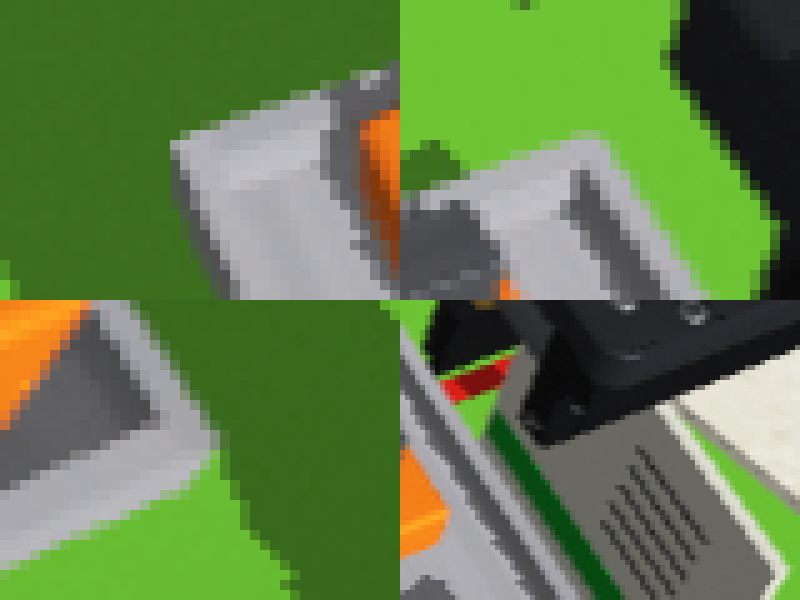

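Comparing corners, the pan has sunk about 45-48 mm, with the pointer just above the green band. A fourth weight is needed: E at (.596,-.028).

```bash
python3 -m creep '[[0,0,0,0,0,-0.156,-0.2],[0,0,0,0,0,-0.156,-0.2],[0,0,0,0,0,-0.156,-0.2],[-1.5,4.3,0,0,0,0,-0.2],[-1.5,4.3,0,0,0,0,-0.2],[-1.5,4.3,0,0,0,0,-0.2],[-1.6,4.3,4,0,0,0,-0.2],[-1.6,4.3,5,0,0,0,-0.2],[0,0,4.6,0,0,0,-0.2],[0,0,0,0,0,0,-0.2],[0,0,0,0,0,0,-0.2]]' 25; python3 -c "
from h import *
go([.596,-.028,.024],194)"
```

```text
time: 33.08
tool_pos: [0.5927, -0.0303, 0.0928]
eef_rot: [-0.121, 0.993, -0.0, -0.0]
force: [-1.2, 0.2, 0.2]
gripper_width: 0.052
grasp_force: 0.0
pos [ 0.5927 -0.0303  0.0928] F [-1.2  0.2  0.2] w 0.052 g 0.0 t 33.1
shift cm [-0.38  0.14  6.88]
rotvec [-0.    -0.    -0.001] final shift [-0.38  0.14  6.88]
```

```bash
python3 -m creep '[[-0.3,0.1,3,0,0,0,-0.2],[0,0,3,0,0,0,-0.2],[0,0,0.9,0,0,0,-0.2],[0,0,0,0,0,0,0.2],[0,0,0,0,0,0,1],[0,0,0,0,0,0,1],[0,0,0,0,0,0,1],[0,0,-2,0,0,0,1],[0,0,-5,0,0,0,1],[0,0,-6,0,0,0,1],[0,0,-5,0,0,0,1],[0,0,0,0,0,0,1]]'; python3 -c "
from h import *
go([.4889,-.2343,.15],167)"
```

```text
time: 34.58
tool_pos: [0.5981, -0.0286, 0.2086]
eef_rot: [-0.122, 0.993, -0.002, 0.005]
force: [0.1, 0.2, -1.0]
gripper_width: 0.0117
grasp_force: 24.9
pos [ 0.5981 -0.0286  0.2086] F [ 0.1  0.2 -1. ] w 0.0117 g 24.9 t 34.6
shift cm [ 15.63 -17.29   5.8 ]
rotvec [-0.003  0.01   0.471] final shift [  6.01 -22.5    5.86]
```

```bash
python3 -m creep '[[0,0,0,0,0,0.157,1],[0,0,0,0,0,0.157,1],[0,0,0,0,0,0.157,1],[1.2,-4.5,0,0,0,0,1],[1.2,-4.5,0,0,0,0,1],[1.2,-4.5,0,0,0,0,1],[1.2,-4.5,0,0,0,0,1],[1.2,-4.5,0,0,0,0,1],[0,0,3,0,0,0,1],[0,0,1.5,0,0,0,1],[0,0,0,0,0,0,1],[0,0,0,0,0,0,1]]'; python3 -c "
from h import *
go([.4889,-.2343,.10],167)"
```

```text
time: 36.08
tool_pos: [0.4866, -0.2333, 0.1588]
eef_rot: [0.113, 0.994, -0.0, 0.0]
force: [0.6, 0.7, -0.7]
gripper_width: 0.0118
grasp_force: 24.9
pos [ 0.4866 -0.2333  0.1588] F [ 0.6  0.7 -0.7] w 0.0118 g 24.9 t 36.1
shift cm [-0.24 -0.04  5.88]
rotvec [-0.     0.     0.001] final shift [-0.25 -0.04  5.88]
```

```bash
python3 -m creep '[[-0.2,0,2.4,0,0,0,1],[0,0,1.7,0,0,0,1],[0,0,0.8,0,0,0,1],[0,0,0.5,0,0,0,1],[0,0,0.4,0,0,0,1],[0,0,0,0,0,0,1]]';python3 -m creep '[[0,0,0,0,0,0,0.6],[0,0,0,0,0,0,0.35],[0,0,0,0,0,0,0.35],[0,0,-2,0,0,0,0.35],[0,0,-5,0,0,0,-0.2],[0,0,-5,0,0,0,-0.2],[0,5,-2,0,0,0,-0.2],[0,5,0,0,0,0,-0.2],[0,5,0,0,0,0,-0.2],[0,5,0,0,0,0,-0.2],[0,5,0,0,0,0,-0.2],[0,5,0,0,0,0,-0.2],[0,5,0,0,0,0,-0.2],[0,0,0,0,0,0,-0.2]]';python3 -c "
from h import *
go([0,0,0]);weights()
s=load('side')['img'];t=load('top')['img']
o=np.hstack([cv2.resize(s[280:480,300:530],(460,400),interpolation=3),cv2.resize(t[170:340,410:560],(340,385),interpolation=3).repeat(1,0)[:385] if 0 else cv2.resize(t[170:340,410:554],(340,400),interpolation=3)]);cv2.imwrite('pics/p4.png',o)"
```

```text
time: 36.83
tool_pos: [0.4884, -0.2343, 0.101]
eef_rot: [0.113, 0.994, -0.0, 0.0]
force: [0.7, 1.7, 1.3]
gripper_width: 0.0115
grasp_force: 24.9
time: 38.58
tool_pos: [0.5669, 0.1099, 0.2406]
eef_rot: [0.111, 0.994, 0.0, 0.0]
force: [0.3, -0.3, -0.9]
gripper_width: 0.0519
grasp_force: 0.0
pos [0.5669 0.1099 0.2406] F [ 0.3 -0.3 -0.9] w 0.0519 g 0.0 t 38.6
shift cm [ 52.89 -23.21  24.03]
top 389 [0.686 0.039] [0.037 0.06 ] yaw 13
top 364 [ 0.688 -0.027] [0.034 0.058] yaw 166
top 384 [0.427 0.046] [0.035 0.057] yaw 16
side 429 [0.683 0.034] [0.05  0.075] yaw 20
side 479 [ 0.683 -0.036] [0.05  0.067] yaw 157
side 556 [0.426 0.039] [0.048 0.068] yaw 18
```

View pics/p4.png

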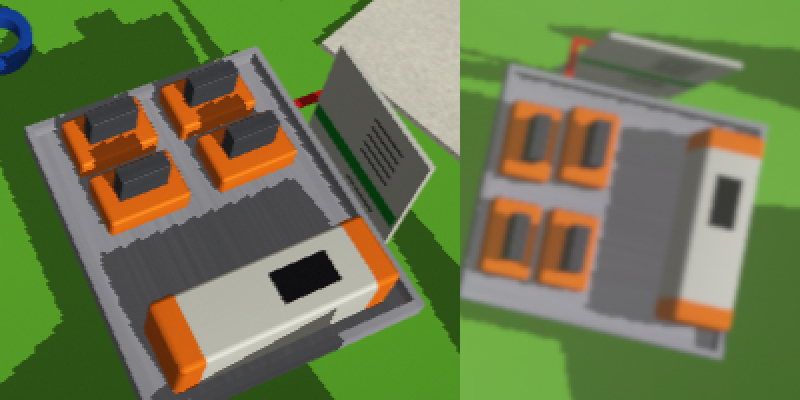

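Four weights and the logger rest flat in the pan, but the sinking is close to the band's edge by the corners. I measure the rim edge's shift to sub-pixel against the first picture.

```bash
cat > pan.py <<'E'
from h import *
from scipy.optimize import brentq
c=load('side')
A=np.array([.4566,-.1508]);B=np.array([.640,-.1940])
def edge(im,z0):
    a=im.astype(float);sat=(a[...,1]-a[...,2])  # green minus red: high on mat, ~0 on steel
    a=proj(c,[*A,z0]);b=proj(c,[*B,z0]);out=[]
    for k in np.linspace(.12,.92,60):
        u=int(round(a[0]+k*(b[0]-a[0])));vp=a[1]+(u-a[0])/(b[0]-a[0])*(b[1]-a[1])
        v=np.arange(int(vp)-8,int(vp)+9);s=sat[v,u];hi=np.median(s[:3])
        i=np.nonzero(s<hi/2)[0]
        if hi<15 or not len(i) or i[0]==0:continue
        i=i[0];out.append((u,v[i-1]+(s[i-1]-hi/2)/(s[i-1]-s[i])))
    return np.array(out)
def z_of(u,v):
    def g(z):
        a=proj(c,[*A,z]);b=proj(c,[*B,z]);return a[1]+(u-a[0])/(b[0]-a[0])*(b[1]-a[1])-v
    return brentq(g,-.02,.25)
def zs(im,z0):
    e=edge(im,z0);z=np.array([z_of(*q) for q in e]);m=np.median(z);k=abs(z-m)<.006
    return z[k].mean(),z[k].std(),k.sum()
z0=zs(cv2.imread('pics/side0.png'),.144)
print('start',z0)
for f_,g in (('p2.png',.112),('p3.png',.1)):
    r=zs(cv2.imread('pics/'+f_),g);print(f_,r,'sink mm',round(1000*(z0[0]-r[0]),1))
r=zs(c['img'],.088);print('now',r,'sink mm',round(1000*(z0[0]-r[0]),1))
E
python3 pan.py
```

```text
start (np.float64(0.14509379067984043), np.float64(0.0005685699394572754), np.int64(60))
p2.png (np.float64(0.11654664829162338), np.float64(0.0003511757137989322), np.int64(60)) sink mm 28.5
p3.png (np.float64(0.09705110643297986), np.float64(0.0006687484980166349), np.int64(60)) sink mm 48.0
now (np.float64(0.08683798850549224), np.float64(0.0005448727786702717), np.int64(60)) sink mm 58.3
```

Sinks of 28.5, 48.0 and 58.3 mm after 1, 3 and 4 weights are consistent at 10 mm each. 58.3 mm lies inside 55-69 mm; a fifth weight would bring about 68. I keep four and go to shut the lever.

```bash
python3 -m creep '[[0,0,0,0,0,-0.12,-0.3],[0,0,0,0,0,-0.12,-0.3],[0,0,0,0,0,-0.12,-0.3],[1.4,5,0,0,0,0,-0.3],[1.4,5,0,0,0,0,-0.3],[1.4,5,0,0,0,0,-0.3],[1.4,5,0,0,0,0,-0.3],[1.5,4.8,0,0,0,0,-0.3],[0,0,0,0,0,0,-0.3],[0,0,0,0,0,0,-0.3]]' 20; python3 -c "
from h import *
go([.4629,.3456,.130],187.8)"
```

```text
time: 39.92
tool_pos: [0.464, 0.3417, 0.2406]
eef_rot: [-0.066, 0.998, -0.001, 0.0]
force: [0.2, 0.7, -0.1]
gripper_width: 0.0565
grasp_force: 0.0
pos [0.464  0.3417 0.2406] F [ 0.2  0.7 -0.1] w 0.0565 g 0.0 t 39.9
shift cm [ 0.05  0.42 11.06]
rotvec [-0.001 -0.    -0.004] final shift [ 0.05  0.4  11.06]
```

```bash
python3 -m creep '[[0,0.4,5,0,0,0,-0.3],[0,0,4,0,0,0,-0.3],[0,0,2,0,0,0,-0.3],[0,0,0,0,0,0,-0.3],[0,0,0,0,0,0,0.3],[0,0,0,0,0,0,1],[0,0,0,0,0,0,1],[0,0,0,0,0,0,1]]'; python3 -m creep '[[0,-0.9,-0.75,0,0,0,1],[0,-1,-0.65,0,0,0,1],[0,-1.05,-0.55,0,0,0,1],[0,-1.1,-0.45,0,0,0,1],[0,-1.15,-0.35,0,0,0,1],[0,-1.2,-0.2,0,0,0,1],[0,-1.2,-0.1,0,0,0,1],[0,-1.2,0,0,0,0,1],[0,-1.2,0.15,0,0,0,1],[0,-1.15,0.25,0,0,0,1],[0,-1.15,0.4,0,0,0,1],[0,-1.1,0.5,0,0,0,1],[0,-1.05,0.6,0,0,0,1],[0,0,0,0,0,0,1]]'; python3 -c "
from h import *
c=np.array([.488,.2139]);ex=np.array([.9907,.1357]);ey=np.array([-.1357,.9907])
s=bot.get_state();d=s['tool_pos'][:2]-c;print('dock xy',d@ex,d@ey,'gz',s['tool_pos'][2]+.019,s['force'])"
```

```text
time: 40.92
tool_pos: [0.463, 0.3473, 0.1313]
eef_rot: [-0.067, 0.998, 0.0, 0.0]
force: [-0.4, -0.1, -0.0]
gripper_width: 0.0245
grasp_force: 0.0
time: 42.68
tool_pos: [0.4826, 0.2024, 0.1421]
eef_rot: [-0.066, 0.998, -0.001, 0.0]
force: [1.5, -0.9, 2.4]
gripper_width: 0.0132
grasp_force: 20.0
dock xy -0.00695464365170018 -0.010666358291647292 gz 0.16108901240626555 [ 1.4638991  -0.92116804  2.38193156]
```

```bash
python3 -m creep '[[0,-1,0.7,0,0,0,1],[0,-0.9,0.8,0,0,0,1],[0,-0.8,0.9,0,0,0,1],[0,-0.75,0.95,0,0,0,1],[0,-0.65,1,0,0,0,1],[0,-0.5,1.1,0,0,0,1],[0,-0.4,1.1,0,0,0,1],[0,-0.3,1.2,0,0,0,1],[0,-0.2,1.2,0,0,0,1],[0,0,0.9,0,0,0,1],[0,0,0,0,0,0,1]]'; python3 -c "
from h import *
c=np.array([.488,.2139]);ex=np.array([.9907,.1357]);ey=np.array([-.1357,.9907])
s=bot.get_state();d=s['tool_pos'][:2]-c;print('dock xy',d@ex,d@ey,'gz',s['tool_pos'][2]+.019,s['force'])"
```

```text
time: 44.05
tool_pos: [0.4891, 0.1528, 0.0446]
eef_rot: [-0.065, 0.998, 0.002, 0.001]
force: [-1.7, 18.7, 12.0]
gripper_width: 0.0134
grasp_force: 20.0
dock xy -0.0072119326056382105 -0.0607155882165194 gz 0.06358803578316857 [-1.67165478 18.73910459 11.99741294]
```

```bash
python3 -m creep '[[0,0.3,0.3,0,0,0,1],[0,0,0.3,0,0,0,1],[0,0,0.3,0,0,0,1],[0,0,0,0,0,0,1]]'; python3 -m creep '[[0,0,0.3,0,0,0,1],[0,0,0.3,0,0,0,1],[0,0,0,0,0,0,1]]'
```

```text
time: 44.55
tool_pos: [0.4898, 0.1531, 0.0369]
eef_rot: [-0.067, 0.998, 0.0, 0.002]
force: [-1.3, 6.9, 22.2]
gripper_width: 0.0119
grasp_force: 18.4
time: 44.92
tool_pos: [0.4902, 0.1531, 0.0319]
eef_rot: [-0.067, 0.998, 0.0, 0.002]
force: [-2.9, 6.4, 30.1]
gripper_width: 0.0116
grasp_force: 21.6
```

```bash
python3 -m creep '[[0,0,-0.4,0,0,0,1],[0,0,0,0,0,0,0.3],[0,0,0,0,0,0,-0.3],[0,0,0,0,0,0,-0.3],[0,0,-3,0,0,0,-0.3],[0,0,-5,0,0,0,-0.3],[0,0,-6,0,0,0,-0.3],[0,0,-5,0,0,0,-0.3],[0,5,0,0,0,0,-0.3],[0,5,0,0,0,0,-0.3],[0,5,0,0,0,0,-0.3],[0,5,0,0,0,0,-0.3],[0,5,0,0,0,0,-0.3],[0,5,0,0,0,0,-0.3],[0,0,0,0,0,0,-0.3]]'; python3 -c "
from h import *
go([0,0,0]);weights();s=load('side')['img'];t=load('top')['img']
o=np.hstack([cv2.resize(s[160:270,150:290],(420,330),interpolation=3),cv2.resize(t[225:335,165:265],(300,330),interpolation=3)]);cv2.imwrite('pics/l.png',o);cv2.imwrite('pics/side_l.png',s)
"; python3 pan.py|tail -1
```

```text
time: 46.8
tool_pos: [0.4479, 0.4523, 0.2216]
eef_rot: [-0.069, 0.998, -0.0, -0.0]
force: [0.5, -0.8, -0.3]
gripper_width: 0.0566
grasp_force: 0.0
pos [0.4479 0.4523 0.2216] F [ 0.5 -0.8 -0.3] w 0.0566 g 0.0 t 46.8
shift cm [ 50.56 -38.65  22.21]
top 349 [ 0.688 -0.027] [0.034 0.058] yaw 166
top 349 [0.686 0.038] [0.035 0.058] yaw 12
top 364 [0.427 0.046] [0.034 0.057] yaw 17
side 429 [0.683 0.034] [0.05  0.075] yaw 20
side 480 [ 0.683 -0.036] [0.05  0.067] yaw 157
side 556 [0.426 0.039] [0.048 0.068] yaw 18
now (np.float64(0.08684506118750045), np.float64(0.0005601636794290963), np.int64(60)) sink mm 58.2
```

View pics/l.png

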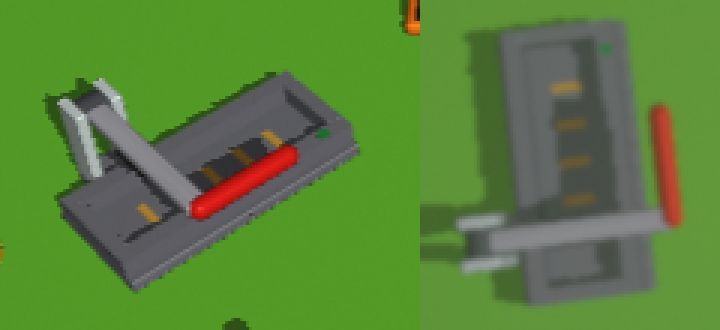

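The handle ends are now at side (247.3,211.3) and (216.7,230.3), and top (244.7,261.7) and (250,298.3); the dock is empty. I check the height.

```bash
python3 -c "
from h import *
t=load('top');s=load('side')
print(tri((t,244.7,261.7),(s,247.3,211.3)),tri((t,250,298.3),(s,216.7,230.3)))
hx=np.array([.488,.2139]);ex=np.array([.9907,.1357]);ey=np.array([-.1357,.9907])
for th in(0,.05,.1,.2):
  for x in(.025,-.035):
    p=hx+x*ex+(.054-.12*np.cos(th))*ey;print(th,np.round(proj(s,[*p,.063+.12*np.sin(th)]),1),np.round(proj(t,[*p,.063+.12*np.sin(th)]),1))
"
```

```text
(array([0.52016081, 0.15501121, 0.06273424]), [array([ 0.3, -0.6]), array([-0.7,  0.1])]) (array([0.45159424, 0.14394106, 0.06364183]), [array([ 0.2, -0.6]), array([-0.7,  0.1])])
0 [248.2 211.9] [246.6 260.3]
0 [221.5 228.2] [250.5 292. ]
0.05 [247.8 209.6] [246.1 260.1]
0.05 [220.9 225.9] [250. 292.]
0.1 [247.3 207.2] [245.5 259.9]
0.1 [220.3 223.4] [249.4 292. ]
0.2 [246. 202.] [243.7 259.6]
0.2 [218.7 218.3] [247.7 292.1]
```

Handle at z = 63 mm, so the lever is fully shut. The pan is stable at 58 mm, the spare weights are on the desk and the arm is clear.

```bash
python3 -c "
from rig import bot
print(bot.close_job())"
```

```text
the job is handed in; nothing more can be done
None
```

The job is handed in: the logger and four trim weights are in the pan, which has sunk about 58 mm (the green band spans 55–69 mm). The lever is fully shut over the empty dock, and the three spare weights are still on the desk.

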